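# Drive the tapered key of a wheel arbor tight and lock it

## Robot

A 6-joint arm with a two-finger parallel gripper is mounted at the origin on the work surface. World frame = base frame: x ahead of the robot, y to its left, z up, the work surface at z = 0. Lengths are in m, angles in rad, forces in N, time in s.
With the tool pointing down it reaches from about 0.35 to 0.925 m from the base axis. Payload 6.4 kg.
Tool frame: the origin (TCP) lies between the finger pads; the fingertips stand env.tcp_to_tips ahead of it and the grasp point (between the pads) lies 11 mm behind it (env.tcp_to_tips is the distance from the TCP to the fingertips, in m); z points along the fingers, y is the line along which they close (so a half turn about z gives the same grasp; the last joint's range is limited). The gripper opens to 94 mm and grips with 3 to 60 N. Pads are 16 mm wide; open, the fingers measure 119 mm over their backs; the gripper's body (75 mm by 177 mm) begins 78 mm behind the grasp point.
Start: joints at [0.942, 0.245, 1.558, -0, 1.339, -0.174], TCP at [0.286, 0.584, 0.213] pointing down, gripper open.
Joint ranges: [-3.13, 3.13], [-1.02, 2.26], [0.13, 2.54], [-0.95, 4.09], [0.21, 2.88], [-2.74, 2.74]. Speed limits (rad/s): [2.57, 2.57, 3.14, 3.14, 3.14, 3.14].

## Interface

Orientations are given as a unit quaternion [x, y, z, w].
In Python, from workcell import env gives the robot as it stands. The module is installed in compiled form; this text tells all that it offers.
- The arm moves only by the shell command python3 -m crank 'ROWS'. ROWS is JSON, a list of rows, each a list of 3 entries, a list of its own where there are three numbers: the shift along the tool's x, y, z in m, then the turn, a rotation vector about the tool's x, y, z in rad, then the closure, from 0 (fully open) to 1 (shut). In form: [[[x, y, z], [rx, ry, rz], hand], ...]. A call has exactly 5 rows; each row is the pose to reach, as a shift and turn from the pose commanded when the call began, along the tool's axes at that moment; what a row does not reach only later rows make up. A row lasts 1/10 s, in which the tool goes at most 50 mm and 8.59 degrees, less where a joint would pass 70% of its speed; a pose out of reach is approached as far as the arm can. A call with a gripper value outside its range is refused whole. The fingers move at their own pace and stop on an object; the grip force is fixed at half the most. Time passes only in rows, so rows that repeat a pose let the fingers close, or fill a call up. It gives the time, the measured TCP pose, the force, the opening and the grip force at its end, in the units of the state.
- env.get_obs(): the state, without advancing time (a new reading comes with each control period).
- env.get_image(name): name is "scene" or "side" or "wrist"; returns a dict with "image" (480x640x3 uint8, red, green, blue), "fx", "fy", "cx", "cy" (pixels), "eye" and "orientation" of the camera in the world. Camera axes: x right, y up, looking along -z (the intrinsics and any distortion apply to the point x, -y, -z); pixel columns grow to the right and rows downward; lengths in m; the calibration is good to about 2 mm. A picture is of the moment at which its call begins. There is no depth.
- env.close_job(): hands the job in; it is judged then, once.
The state is a dict: "t": time; "joint_pos": joint angles; "joint_velocities": joint speeds; "tau": joint torques, N m; "tcp_pos": TCP position; "eef_rot": TCP orientation; "contact_force": force on the tool from outside, world axes, zero at the start; "wrist_torque": the same for the moment, N m; "gripper_width": opening from 0.0 (shut) to 1.0 (fully open); "gripper_force": force on a finger pad.
Only numpy, scipy, OpenCV 4.12 (cv2) and the standard library are available. Lean on these libraries where they do the work, as an engineer would, in place of code of your own. Each camera call takes 0.05 s, during which the arm holds its last target. There are 200 camera calls.

## Task

A cart wheel is being clamped on the bench arbor. Push the tapered steel key along its bed into the gap until it is tight and the sliding hub is pressed fully against the wheel - firmly, but without ramming it. Then turn the knurled thumbscrew clockwise until it seats, let go, and leave the wheel, jar and spanner lying around the arbor where they are.

Things in the scene. Friction and masses are not known exactly. Their poses are not given: they have to be found in the camera images.
- arbor: Wheel arbor bolted to the bench (never moves, stands elsewhere each time). Dark base plate 215 x 220 x 12 mm, grey posts, level steel shaft. Origin: on the bench under the key gap's middle; x = direction in which the key is driven, y = along the shaft to the wheel, z up. At its -y end a low grey block (x -30 to 30, y -24 to -102, top 70 mm) carries the thumbscrew.
- gap (a point): Middle of the key gap, on the top of the flat aluminium key bed, 82 mm above the bench. The bed runs from x = -135 to +45 mm (arbor axes), 50 mm wide in front of the gap. The gap spans x = -35 to +35 mm: on its -y side a fixed grey fence (face at y = -10 mm, top 100 mm), on its +y side the tapered shoe of the sliding hub (top 104 mm).
- wheel (a point): Top of the mounted wheel's black tyre, 105 mm above the bench. The wheel is 100 mm across and 30 mm wide, y = 36 to 66 mm (arbor axes), fixed on the shaft beyond the sliding hub.
- key: Loose steel gib key, about 0.2 kg, 100 mm long, 18 mm high, flat on the bed, thin end already loosely in the gap. Origin: underside, mid-length; x to the thin end, z up. Side y = -10 mm is straight (along the fence), the other tapers 1 in 8: 22.5 mm thick at the head end, 10 mm at the thin end. Head: block 12 mm long, 30.5 wide, 28 high, x -50 to -38 mm.
- key_tip (a point): Middle of the key's thin end, on its underside. The key has 40 to 55 mm to go: it slides freely at first, wedges the hub along over the last 32 mm (5 to 15 N), then resistance climbs steeply: tight, 20 to 25 N is enough. Tight, this tip is about level with the far end of the gap, arbor x = +35 mm. It stays where it is left. Over 80 N of finger force is ramming.
- key_head (a point): Middle of the rear face of the key's head, the face to push on; 14 mm above the key bed.
- hub (a joint): Position of the sliding hub along the shaft (m), a round aluminium plate 88 mm across carrying the tapered shoe: 0 = 4 mm away from the wheel, 0.004 = pressed against the wheel, where it stops. Only the wedging key should move it; it stays where it is by friction.
- lock_screw (a joint): Angle of the knurled thumbscrew (rad), growing as it turns clockwise seen from above; it seats against a hard stop at 2.0. At the start 0.6 to 1.25 rad short of that. Turning friction 0.04 N m up to the stop.
- screw_head (a point): Centre of the thumbscrew's head, a brass knurled cylinder 26 mm across and 22 mm high, axis upright, on a thin stem: head from 96 to 118 mm above the bench, 26 mm clear above the block below it. It does not rise or sink noticeably as it turns.
- spare_wheel: Bystander: a spare wheel like the mounted one, lying flat on the bench, 100 mm across, 34 mm high. Origin centre of underside.
- spanner: Bystander: a steel spanner 150 mm long lying on the bench. Origin near its middle, on the underside.
- grease_jar: Bystander: a small white jar with black lid, 48 mm across, 55 mm high, standing on the bench. Origin centre of underside.
There are look-alikes about, which are no part of the job. Of the things that look like the key, the largest one is meant.

How it is judged:
On the way, in this order (a step that is already met when the one before it is completed fails the run):
1. the key is driven tight: the hub is pressed against the wheel (value of joint hub above 0.0036 m and x of key in the frame of arbor above -0.021 m and angle between the x axis of key and the x axis of arbor, either way round below 0.06 rad and z of key in the frame of arbor below 0.087 m), for 0.2 s.
2. the thumbscrew is turned clockwise until it seats (value of joint lock_screw above 1.9 rad), for 0.2 s.
At the end, for the whole second after the job is handed in: The hub is within 0.4 mm of its stop against the wheel, held there by the key lying flat and straight in the gap (origin within about 6 mm of its nominal tight place), the thumbscrew is within 0.1 rad of its seat, and the key is at rest (all of step 1 and value of joint lock_screw above 1.9 rad and linear speed of key below 0.01 m/s); the robot touches nothing.
It fails at once if the key is rammed (more than 80 N from the fingers) (contact force between the fingers and key above 80 N).
It fails at once if the spare wheel is pushed more than 30 mm away (distance of spare_wheel from where it was at the start of the episode above 0.03 m).
It fails at once if the spanner is pushed more than 30 mm away (distance of spanner from where it was at the start of the episode above 0.03 m).
It fails at once if the grease jar is pushed more than 30 mm away (distance of grease_jar from where it was at the start of the episode above 0.03 m).
It also fails if it takes over 45 s, if anything falls off the work surface, if the arm or the gripper's body presses on something with over 40 N, if the wrist force passes 120 N, or if a joint passes its speed limit or range.

## Working session

There is one attempt and no reset: what is moved stays moved. The work goes in short steps, Python scripts to look and compute and a shell command to move; the robot and the scene stay as the last step left them, time stands still between calls to the robot, and variables do not carry over. Pictures are saved under pics/ and viewed, at most 10 in all, crops included, and the job is handed in when it is done.

```bash
mkdir -p pics; cat > h.py <<'E'
import numpy as np, cv2, json
from scipy.spatial.transform import Rotation as R
from workcell import env
def snap(n,f):
    d=env.get_image(n); cv2.imwrite(f'pics/{f}.png',d['image'][:,:,::-1]); np.save(f'pics/{f}.npy',d,allow_pickle=True); return d
def load(f): return np.load(f'pics/{f}.npy',allow_pickle=True).item()
def ray(d,u,v):
    r=np.array([(u-d['cx'])/d['fx'],-(v-d['cy'])/d['fy'],-1.]); return np.array(d['eye']),R.from_quat(d['orientation']).apply(r)
def onz(d,u,v,z):
    e,r=ray(d,u,v); return e+r*(z-e[2])/r[2]
def tri(d1,p1,d2,p2):
    e,r=ray(d1,*p1); f,s=ray(d2,*p2)
    t=np.linalg.lstsq(np.c_[r,-s],f-e,rcond=None)[0]; a=e+t[0]*r;b=f+t[1]*s; return (a+b)/2,np.linalg.norm(a-b)
def proj(d,P):
    q=R.from_quat(d['orientation']).inv().apply(np.atleast_2d(P)-d['eye']); return np.c_[d['cx']-d['fx']*q[:,0]/q[:,2],d['cy']+d['fy']*q[:,1]/q[:,2]]
E
python3 - <<'E'
from h import *
print(env.tcp_to_tips, env.get_obs())
for n in('scene','side'):
    d=snap(n,n+'0'); print({k:v for k,v in d.items() if k!='image'})
E
```

```text
0.008 {'t': 0.0, 'joint_pos': array([ 9.41867897e-01,  2.45812447e-01,  1.55901223e+00, -2.79014645e-05,
        1.33868558e+00, -1.74124831e-01]), 'joint_velocities': array([-0.00133138, -0.00152612,  0.00113904, -0.00133623,  0.00307644,
       -0.00117882]), 'tau': array([-1.02134702e-03, -4.15828907e+01, -3.14602375e+01,  6.84327283e-02,
        3.31413292e-02, -1.19884353e-04]), 'tcp_pos': array([0.28520064, 0.58343533, 0.21234735]), 'eef_rot': array([ 2.25443733e-01,  9.74255718e-01, -8.87848889e-04, -3.62228846e-04]), 'contact_force': array([-0.3478151 , -0.29810742, -0.09880248]), 'wrist_torque': array([-0.00894467,  0.00495032, -0.01921248]), 'gripper_force': 0.0, 'gripper_width': 0.9966925657521905}
{'fx': 595.0105481442877, 'fy': 595.0105481442877, 'cx': 322.80125769515195, 'cy': 238.51736049985595, 'eye': array([ 1.31334623, -0.28198713,  0.76701306]), 'orientation': array([0.35556162, 0.23265011, 0.49655419, 0.75689087])}
{'fx': 447.49123284651597, 'fy': 447.49123284651597, 'cx': 323.8273101270537, 'cy': 238.43462727888988, 'eye': array([ 0.30279135, -0.29397384,  0.66984818]), 'orientation': array([ 0.29868866, -0.1159731 , -0.31953275,  0.89175902])}
```

View pics/scene0.png

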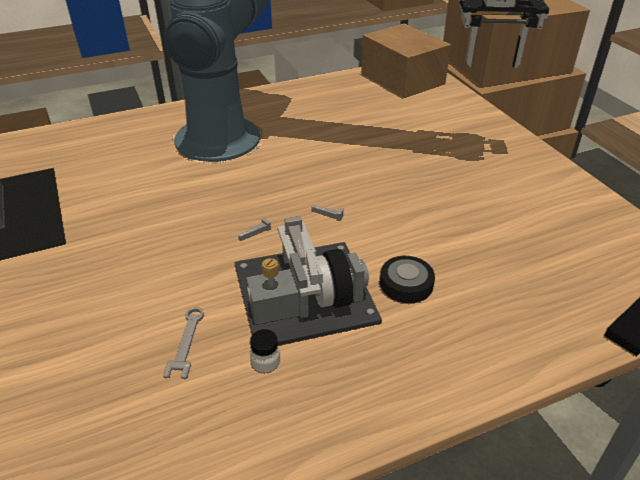

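View pics/side0.png

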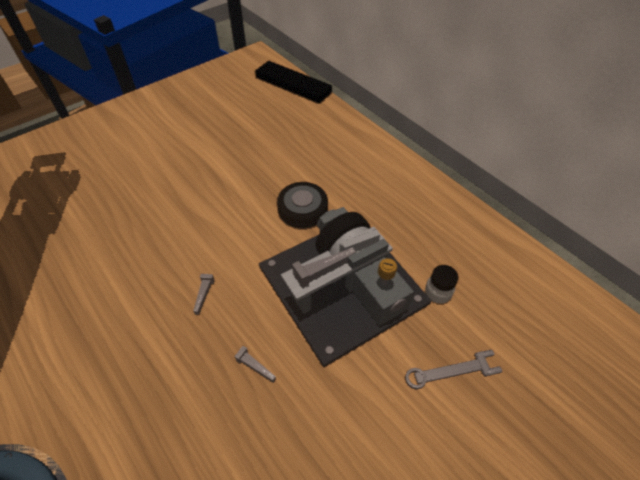

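The scene view shows the arbor at about (305,290), with brass screw at (270,265), the key on the bed at (293,230), and jar, spanner and spare wheel around it. The side view has the key at (325,262) and the screw at (387,267).
Key candidates are the one on the bed (side 325,262) and the loose small ones on the bench (side 203,293 and 255,364; scene 255,229 and 327,212). I choose the large one on the bed and will check it in a close crop.

```bash
python3 - <<'E'
from h import *
a=load('side0')['image'][195:370,250:440]; b=load('scene0')['image'][205:345,225:385]
a=cv2.resize(a,None,fx=2.1,fy=3.42*0+2.1,interpolation=cv2.INTER_CUBIC);b=cv2.resize(b,None,fx=2.5,fy=2.5,interpolation=cv2.INTER_CUBIC)
h=max(len(a),len(b)); f=lambda x:np.pad(x,((0,h-len(x)),(0,0),(0,0)))
cv2.imwrite('pics/crop.png',np.hstack([f(a),f(b)])[:,:,::-1]); print(a.shape,b.shape)
for n,z in(('side0',.107),('scene0',.107)):
    d=load(n); hsv=cv2.cvtColor(d['image'],cv2.COLOR_RGB2HSV); 
    x0,y0,w,h=(370,250,35,35) if n=='side0' else (255,250,30,35)
    m=cv2.inRange(hsv[y0:y0+h,x0:x0+w],(10,140,90),(28,255,255)); v,u=np.nonzero(m); c=(u.mean()+x0,v.mean()+y0); print(n,c,len(u),(u.min()+x0,u.max()+x0,v.min()+y0,v.max()+y0),onz(d,*c,z))
d=load('side0'); g=d['image'].max(2)
for p in[(260,265),(325,363),(429,298)]: print(p,onz(d,*p,.012))
E
```

```text
(368, 399, 3) (350, 400, 3)
side0 (np.float64(392.7846607669617), np.float64(261.3687315634218)) 339 (np.int64(379), np.int64(404), np.int64(250), np.int64(272)) [ 0.63815089 -0.069421    0.107     ]
scene0 (np.float64(269.8067226890756), np.float64(267.8655462184874)) 238 (np.int64(262), np.int64(277), np.int64(259), np.int64(277)) [ 0.61925312 -0.07432501  0.107     ]
(260, 265) [0.50681186 0.11126783 0.012     ]
(325, 363) [ 0.48056472 -0.09934368  0.012     ]
(429, 298) [ 0.68903315 -0.12326463  0.012     ]
```

View pics/crop.png

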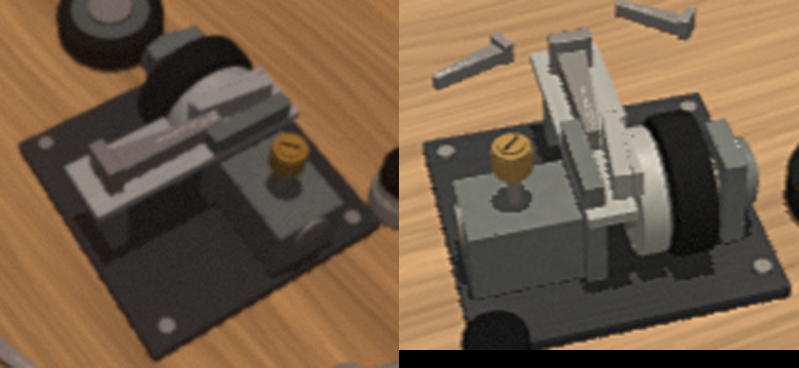

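The crop confirms it: the large key lies on the bed with its head at (100,160), thin end in the gap, and the screw is on its block at (290,150). I'll move over there for a wrist view and measure on the way.

```bash
cat >> h.py <<'E'
def delta(P,yaw):
    "tool shift/turn to reach world P, tool down with tool x = -(arbor x at yaw)"
    o=env.get_obs(); r=R.from_quat(o['eef_rot']); X=-np.array([np.cos(yaw),np.sin(yaw),0]); Z=np.array([0,0,-1.]); M=R.from_matrix(np.c_[X,np.cross(Z,X),Z])
    print('t',o['t'],'tcp',o['tcp_pos'].round(4),'shift',r.inv().apply(np.array(P)-o['tcp_pos']).round(4),'turn',(r.inv()*M).as_rotvec().round(4),'q',o['joint_pos'].round(2))
E
python3 - <<'E'
from h import *
s,c=load('side0'),load('scene0')
for n,p,q in[('bedA',(281.9,274.5),(303.4,221.8)),('bedB',(296.7,298.3),(277.4,226.2)),('screwtop',(388.5,262.5),(269.5,262))]: print(n,tri(s,p,c,q))
E
python3 -m crank '[[[-0.449,-0.431,-0.09],[0,0,-0.334],0],[[-0.449,-0.431,-0.09],[0,0,-0.334],0],[[-0.449,-0.431,-0.09],[0,0,-0.334],0],[[-0.449,-0.431,-0.09],[0,0,-0.334],0],[[-0.449,-0.431,-0.09],[0,0,-0.334],0]]'
python3 -c "from h import *;delta([.5,0,.3],-.12)"
```

```text
bedA (array([0.50072031, 0.03192115, 0.08388065]), np.float64(0.0015405043560389445))
bedB (array([ 0.49287901, -0.01622084,  0.08333304]), np.float64(0.0005731010623601546))
screwtop (array([ 0.62215575, -0.07414199,  0.12289086]), np.float64(0.0017786813451405072))
t: 0.6
tcp_pos: [0.3703, 0.3506, 0.2489]
eef_rot: [0.06, 0.998, -0.0, -0.0]
contact_force: [0.7, 1.0, -0.2]
gripper_width: 1.0
gripper_force: 0.0
t 0.6 tcp [0.3703 0.3506 0.2489] shift [-0.1708 -0.3325 -0.051 ] turn [-0.0004 -0.0003 -0.0002] q [ 0.54 -0.12  1.87 -0.    1.39 -0.92]
```

```bash
python3 -m crank '[[[-0.171,-0.3325,-0.05],[0,0,0],0],[[-0.171,-0.3325,-0.05],[0,0,0],0],[[-0.171,-0.3325,-0.05],[0,0,0],0],[[-0.171,-0.3325,-0.05],[0,0,0],0],[[-0.171,-0.3325,-0.05],[0,0,0],0]]'
python3 - <<'E'
from h import *
delta([.5,0,.3],-.12)
d=snap('wrist','w1'); print({k:v for k,v in d.items() if k!='image'})
E
```

```text
t: 1.1
tcp_pos: [0.4563, 0.1181, 0.2823]
eef_rot: [0.06, 0.998, 0.0, 0.0]
contact_force: [1.2, 0.6, -0.1]
gripper_width: 0.999
gripper_force: 0.0
t 1.1 tcp [0.4563 0.1181 0.2823] shift [-0.0576 -0.112  -0.0177] turn [ 0.0001  0.     -0.0007] q [ 0.01 -0.24  1.92  0.    1.46 -1.44]
{'fx': 416.8900657325274, 'fy': 416.8900657325274, 'cx': 315.11269687495025, 'cy': 238.24188406174244, 'eye': array([0.38237137, 0.12669256, 0.45269231]), 'orientation': array([-0.09753734, -0.08604222,  0.65730392,  0.74231716])}
```

View pics/w1.png

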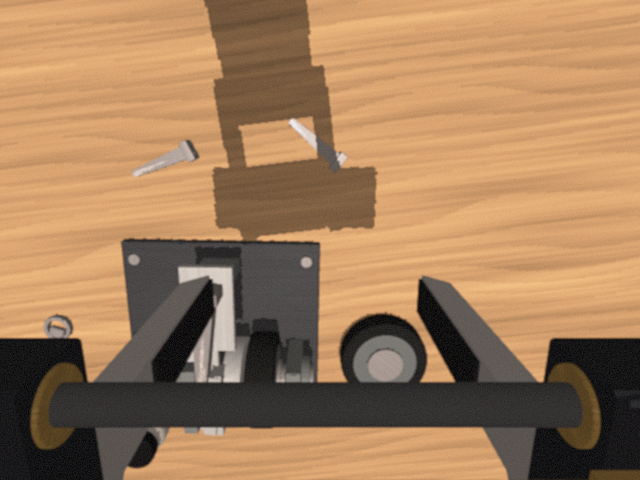

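```bash
python3 -c "from h import *;delta([.385,-.02,.30],-.12)"; python3 -m crank '[[[0.055,-0.146,-0.018],[0,0,0],0],[[0.055,-0.146,-0.018],[0,0,0],0],[[0.055,-0.146,-0.018],[0,0,0],0],[[0.055,-0.146,-0.018],[0,0,0],0],[[0.055,-0.146,-0.018],[0,0,0],0]]'
python3 - <<'E'
from h import *
delta([.385,-.02,.3],-.12)
d=snap('wrist','w2'); i=d['image']
cv2.imwrite('pics/w2c.png',cv2.resize(i[180:400,180:460],None,fx=2.7,fy=2.7,interpolation=cv2.INTER_CUBIC)[:,:,::-1])
E
```

```text
t 1.15 tcp [0.4591 0.1122 0.2835] shift [ 0.0566 -0.1407 -0.0161] turn [-0.0037  0.0033 -0.0077] q [ 0.   -0.24  1.92 -0.    1.46 -1.44]
t: 1.65
tcp_pos: [0.3839, -0.019, 0.3003]
eef_rot: [0.062, 0.998, 0.0, 0.0]
contact_force: [0.0, -0.3, 0.4]
gripper_width: 0.999
gripper_force: 0.0
t 1.65 tcp [ 0.3839 -0.019   0.3003] shift [-0.0013 -0.0009  0.0003] turn [ 0.0002  0.0008 -0.0041] q [-0.35 -0.5   2.08  0.    1.56 -1.79]
```

View pics/w2c.png

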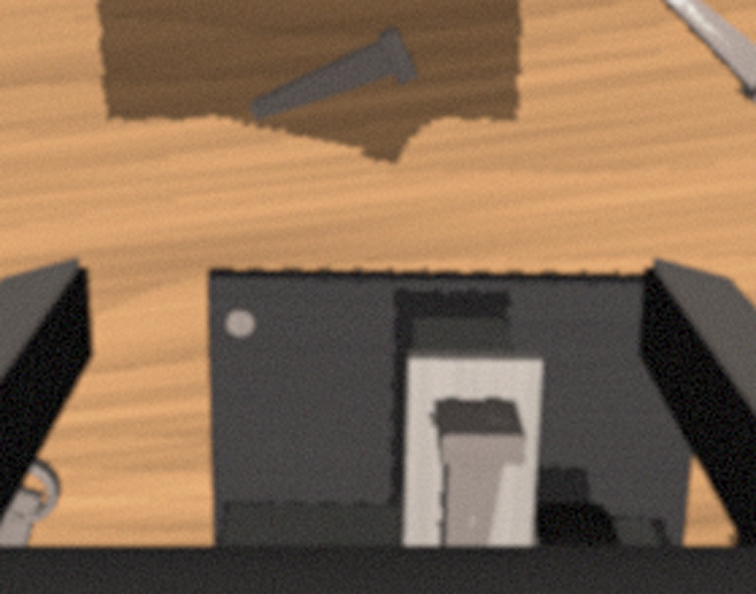

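The crop shows the bed end corners at (408,358) and (543,358), and the head's dark rear face from (434–520,400) at the bed to (441–524,433) on top. The base plate's rear edge is at v≈271.

```bash
python3 - <<'E'
from h import *
d=load('w2'); f=lambda u,v,z:onz(d,180+u/2.7,180+v/2.7,z)
A,B=f(408,358,.082),f(543,358,.082); P,Q=f(212,271,.012),f(655,274,.012)
for n,(a,b) in dict(bed=(A,B),headbot=(f(434,400,.082),f(518,400,.082)),headtop=(f(441,434,.11),f(524,433,.11)),plate=(P,Q),bedside=(f(402,545,.082),A)).items():
    v=b-a; print(n,a.round(4),b.round(4),np.linalg.norm(v).round(4),'yaw',np.arctan2(-v[0],v[1]).round(4))
s,c=load('side0'),load('scene0')
# long bed -y edge and fence/plate edges in the side view
a,b=onz(s,296.7,298.3,.082),onz(s,392.4,249.8,.082); print(a,b,np.linalg.norm(b-a),np.arctan2(*(b-a)[[1,0]]))
print(onz(s,250+(290)/2.1,195+142/2.1,.118),onz(c,225+(512-399)/2.5,205+145/2.5,.118))
E
```

```text
bed [ 0.4925 -0.0168  0.082 ] [0.4988 0.0334 0.082 ] 0.0507 yaw -0.1245
headbot [ 0.5109 -0.009   0.082 ] [0.5149 0.0226 0.082 ] 0.0319 yaw -0.1245
headtop [ 0.5099 -0.0081  0.11  ] [0.5132 0.0212 0.11  ] 0.0295 yaw -0.1112
plate [ 0.4741 -0.0977  0.012 ] [0.4993 0.0928 0.012 ] 0.1921 yaw -0.1318
bedside [ 0.5717 -0.0284  0.082 ] [ 0.4925 -0.0168  0.082 ] 0.0801 yaw 1.4265
[ 0.4932869  -0.01590684  0.082     ] [ 0.66878311 -0.04287853  0.082     ] 0.17755672565707972 -0.15249496541430188
[ 0.62453051 -0.07098066  0.118     ] [ 0.62003407 -0.07327351  0.118     ]
```

```bash
python3 -c "from h import *;delta([.483,.011,.14],-.135)"
```

```text
t 1.7 tcp [ 0.3842 -0.018   0.3001] shift [-0.0946  0.0407  0.1601] turn [0.0005 0.0002 0.0132] q [-0.34 -0.5   2.08  0.    1.56 -1.79]
```

```bash
python3 -m crank '[[[-0.095,0.041,0.16],[0,0,0.013],1],[[-0.095,0.041,0.16],[0,0,0.013],1],[[-0.095,0.041,0.16],[0,0,0.013],1],[[-0.095,0.041,0.16],[0,0,0.013],1],[[-0.095,0.041,0.16],[0,0,0.013],1]]'
python3 -c "
from h import *;delta([.485,.0107,.096],-.135)
d=snap('wrist','w3')
cv2.imwrite('pics/w3.png',cv2.resize(d['image'][200:480,150:500],None,fx=2,fy=2)[:,:,::-1])"
```

```text
t: 2.2
tcp_pos: [0.4807, 0.0144, 0.1334]
eef_rot: [0.065, 0.998, 0.001, -0.007]
contact_force: [-1.2, 0.1, 0.5]
gripper_width: 0.613
gripper_force: 0.0
t 2.2 tcp [0.4807 0.0144 0.1334] shift [-0.0052 -0.0032  0.0373] turn [ 0.0015 -0.0135  0.0056] q [-0.21 -0.06  2.04  0.    1.17 -1.65]
```

View pics/w3.png

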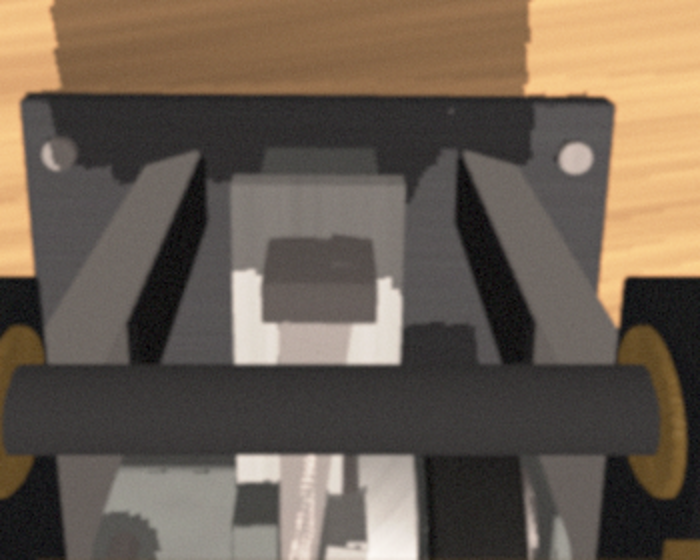

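The wrist view shows the key head at (320,280), nearly centred between the half-closed fingers at (165,250) and (495,250), so the alignment is good. I'll finish closing, then descend behind the head.

```bash
python3 -m crank '[[[0,-0.003,0],[0,0,0.0],1],[[0,-0.003,0],[0,0,0.0],1],[[0,-0.003,0],[0,0,0.0],1],[[0,-0.003,0],[0,0,0.0],1],[[0,-0.003,0],[0,0,0],1]]'
python3 -c "
from h import *;delta([.485,.0107,.096],-.135)"
```

```text
t: 2.75
tcp_pos: [0.4832, 0.0078, 0.1412]
eef_rot: [0.067, 0.998, -0.0, 0.001]
contact_force: [0.2, -0.6, 0.5]
gripper_width: 0.144
gripper_force: 0.0
t 2.75 tcp [0.4832 0.0078 0.1412] shift [-0.0013  0.0031  0.0452] turn [-0.0002  0.0018  0.0008] q [-0.22 -0.07  2.04  0.    1.18 -1.66]
```

```bash
python3 -m crank '[[[0,0.003,0],[0,0,0],1],[[0,0.003,0],[0,0,0],1],[[-0.001,0.003,0.02],[0,0,0],1],[[-0.001,0.003,0.045],[0,0,0],1],[[-0.001,0.003,0.045],[0,0,0],1]]'
python3 -m crank '[[[0,0,0],[0,0,0],1],[[-0.003,0,0],[0,0,0],1],[[-0.006,0,0],[0,0,0],1],[[-0.01,0,0],[0,0,0],1],[[-0.014,0,0],[0,0,0],1]]'
```

```text
t: 3.25
tcp_pos: [0.4817, 0.0114, 0.0922]
eef_rot: [0.067, 0.998, 0.0, -0.003]
contact_force: [-1.4, -0.3, -0.5]
gripper_width: 0.005
gripper_force: 0.0
t: 3.75
tcp_pos: [0.499, 0.0089, 0.0959]
eef_rot: [0.067, 0.998, -0.0, 0.001]
contact_force: [0.6, -0.6, 0.1]
gripper_width: 0.005
gripper_force: 0.0
```

```bash
python3 -m crank '[[[-0.004,0,0],[0,0,0],1],[[-0.008,0,0],[0,0,0],1],[[-0.012,0,0],[0,0,0],1],[[-0.016,0,0],[0,0,0],1],[[-0.02,0,0],[0,0,0],1]]'
python3 -m crank '[[[-0.003,0,0],[0,0,0],1],[[-0.006,0,0],[0,0,0],1],[[-0.009,0,0],[0,0,0],1],[[-0.012,0,0],[0,0,0],1],[[-0.015,0,0],[0,0,0],1]]'
```

```text
t: 4.25
tcp_pos: [0.5182, 0.0063, 0.0952]
eef_rot: [0.067, 0.998, 0.0, -0.0]
contact_force: [-2.7, 0.5, 2.6]
gripper_width: 0.009
gripper_force: 1.6
t: 4.75
tcp_pos: [0.5311, 0.0047, 0.0951]
eef_rot: [0.067, 0.998, 0.0, -0.003]
contact_force: [-9.5, 0.9, 8.6]
gripper_width: 0.006
gripper_force: 5.3
```

```bash
python3 -m crank '[[[-0.003,0,0],[0,0,0],1],[[-0.006,0,0],[0,0,0],1],[[-0.009,0,0],[0,0,0],1],[[-0.012,0,0],[0,0,0],1],[[-0.012,0,0],[0,0,0],1]]'
```

```text
t: 5.25
tcp_pos: [0.5439, 0.0028, 0.0952]
eef_rot: [0.067, 0.998, -0.0, -0.002]
contact_force: [-7.1, 0.3, 6.7]
gripper_width: 0.004
gripper_force: 3.6
```

```bash
python3 -m crank '[[[-0.002,0,0],[0,0,0],1],[[-0.004,0,0],[0,0,0],1],[[-0.005,0,0],[0,0,0],1],[[-0.006,0,0],[0,0,0],1],[[-0.006,0,0],[0,0,0],1]]'
```

```text
t: 5.75
tcp_pos: [0.5495, 0.002, 0.0952]
eef_rot: [0.067, 0.998, -0.0, -0.002]
contact_force: [-8.7, 0.5, 6.4]
gripper_width: 0.006
gripper_force: 4.2
```

```bash
python3 -m crank '[[[-0.001,0,0],[0,0,0],1],[[-0.002,0,0],[0,0,0],1],[[-0.003,0,0],[0,0,0],1],[[-0.004,0,0],[0,0,0],1],[[-0.004,0,0],[0,0,0],1]]'
```

```text
t: 6.25
tcp_pos: [0.5525, 0.0016, 0.0951]
eef_rot: [0.067, 0.998, -0.0, -0.003]
contact_force: [-11.9, 0.6, 9.8]
gripper_width: 0.006
gripper_force: 6.1
```

```bash
python3 -m crank '[[[-0.001,0,0],[0,0,0],1],[[-0.001,0,0],[0,0,0],1],[[-0.002,0,0],[0,0,0],1],[[-0.002,0,0],[0,0,0],1],[[-0.002,0,0],[0,0,0],1]]'
```

```text
t: 6.75
tcp_pos: [0.553, 0.0015, 0.0952]
eef_rot: [0.066, 0.998, 0.0, -0.005]
contact_force: [-17.3, 0.3, 14.9]
gripper_width: 0.008
gripper_force: 8.9
```

```bash
python3 -m crank '[[[-0.001,0,0],[0,0,0],1],[[-0.002,0,0],[0,0,0],1],[[-0.002,0,0],[0,0,0],1],[[-0.002,0,0],[0,0,0],1],[[-0.002,0,0],[0,0,0],1]]'
```

```text
t: 7.25
tcp_pos: [0.5538, 0.0013, 0.0952]
eef_rot: [0.066, 0.998, -0.0, -0.007]
contact_force: [-22.9, -0.4, 18.8]
gripper_width: 0.005
gripper_force: 11.4
```

```bash
python3 -m crank '[[[-0.001,0,0],[0,0,0],1],[[-0.001,0,0],[0,0,0],1],[[-0.001,0,0],[0,0,0],1],[[-0.001,0,0],[0,0,0],1],[[-0.001,0,0],[0,0,0],1]]'
```

```text
t: 7.75
tcp_pos: [0.5541, 0.0012, 0.0951]
eef_rot: [0.066, 0.998, -0.0, -0.008]
contact_force: [-24.2, 0.4, 21.1]
gripper_width: 0.007
gripper_force: 12.7
```

```bash
python3 -m crank '[[[-0.001,0,-0.0005],[0,0,0],1],[[-0.001,0,-0.001],[0,0,0],1],[[-0.002,0,-0.001],[0,0,0],1],[[-0.002,0,-0.001],[0,0,0],1],[[-0.002,0,-0.001],[0,0,0],1]]'
```

```text
t: 8.25
tcp_pos: [0.5554, 0.0007, 0.0952]
eef_rot: [0.066, 0.998, -0.0, -0.009]
contact_force: [-24.3, -1.6, 17.2]
gripper_width: 0.005
gripper_force: 12.2
```

```bash
python3 -m crank '[[[-0.001,0,-0.0005],[0,0,0],1],[[-0.001,0,-0.001],[0,0,0],1],[[-0.002,0,-0.001],[0,0,0],1],[[-0.002,0,-0.001],[0,0,0],1],[[-0.002,0,-0.001],[0,0,0],1]]'
python3 - <<'E'
from h import *
d=snap('side','s2');c=snap('scene','c2')
a=cv2.resize(d['image'][190:310,260:430],None,fx=2.3,fy=2.3,interpolation=cv2.INTER_CUBIC);b=cv2.resize(c['image'][200:320,240:390],None,fx=2.3,fy=2.3,interpolation=cv2.INTER_CUBIC)
cv2.imwrite('pics/s2c.png',np.hstack([a,b])[:,:,::-1])
E
```

```text
t: 8.75
tcp_pos: [0.556, 0.0006, 0.0953]
eef_rot: [0.066, 0.998, -0.0, -0.011]
contact_force: [-28.0, -0.9, 16.4]
gripper_width: 0.0
gripper_force: 13.4
```

View pics/s2c.png

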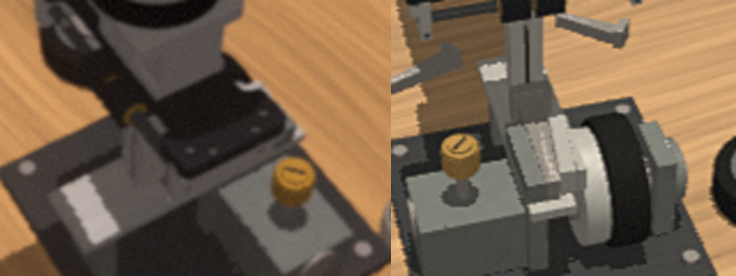

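Scene crop: the key tip at about (545,180) is level with the fence's far end, and the hub at (575,185) shows no gap to the tyre. I'll back off and move over towards the screw, checking the key on the way.

```bash
python3 -m crank '[[[0.01,0,0],[0,0,0],1],[[0.025,0,0],[0,0,0],1],[[0.035,0,-0.02],[0,0,0],1],[[0.05,0,-0.06],[0,0,0],0.3],[[0.07,0,-0.1],[0,0,0],0.3]]'
python3 - <<'E'
from h import *
delta([.4,-.03,.26],-.135)
d=snap('scene','c3');w=snap('wrist','w4')
cv2.imwrite('pics/c3.png',np.hstack([cv2.resize(d['image'][200:320,240:370],None,fx=3,fy=3,interpolation=cv2.INTER_CUBIC),cv2.resize(w['image'][210:390,160:460],None,fx=1.33,fy=2,interpolation=cv2.INTER_CUBIC)])[:,:,::-1])
E
```

```text
t: 9.35
tcp_pos: [0.4942, 0.0094, 0.1979]
eef_rot: [0.067, 0.998, -0.0, 0.0]
contact_force: [0.0, -0.7, 0.0]
gripper_width: 0.14
gripper_force: 0.0
t 9.35 tcp [0.4942 0.0094 0.1979] shift [ 0.088  -0.0516 -0.0621] turn [0.     0.0007 0.0009] q [-0.21 -0.11  1.96  0.    1.29 -1.65]
```

View pics/c3.png

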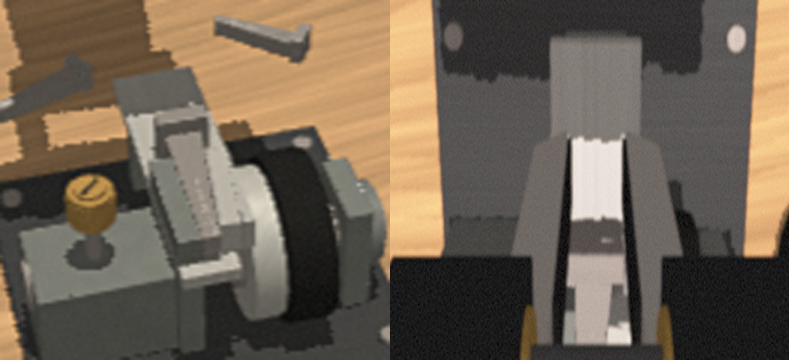

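Scene crop: the key is straight in the gap with its tip at about (213,237), and the hub is against the tyre. Wrist crop: head rear face runs from v≈218 at the bed to 252 on top. I'll measure these and aim at the screw.

```bash
python3 - <<'E'
from h import *
w=load('w4'); d=load('c3'); yaw=-.135; X=np.array([np.cos(yaw),np.sin(yaw)])
E0=np.array([.4957,.0083]) # bed end, arbor x=-.135
for n,p in dict(rearbot=onz(w,160+(597-390)/1.33,319,.082),reartop=onz(w,160+(597-390)/1.33,336,.11),bedend=onz(w,160+(595-390)/1.33,210+38/2,.082),tip=onz(d,240+213/3,200+237/3,.10)).items(): print(n,p.round(4),'arbor x',((p[:2]-E0)@X-.135).round(4))
s,c=load('side0'),load('scene0')
print(tri(s,(388.5,262.5),c,(269.5,262)), onz(d,240+90/3,200+187/3,.118))
S=np.array([.622,-.073]); print('screw arbor', (S-E0)@X-.135,(S-E0)@[-X[1],X[0]])
delta([.622,-.073,.2],-.135)
E
```

```text
rearbot [ 5.657e-01 -3.000e-04  8.200e-02] arbor x -0.0644
reartop [ 5.649e-01 -2.000e-04  1.100e-01] arbor x -0.0653
bedend [0.4945 0.0081 0.082 ] arbor x -0.1362
tip [ 0.6636 -0.0198  0.1   ] arbor x 0.0352
(array([ 0.62215575, -0.07414199,  0.12289086]), np.float64(0.0017786813451405072)) [ 0.61837586 -0.07302794  0.118     ]
screw arbor 0.0010930304160318427 -0.06356152194670164
t 9.45 tcp [0.4972 0.009  0.2036] shift [-0.1345 -0.0647  0.0055] turn [-0.001   0.0135  0.0014] q [-0.21 -0.12  1.96  0.    1.29 -1.65]
```

The key sits at arbor x ≈ -0.015 with its tip at +0.035, so it is tight. Now to the screw at arbor (0,-63 mm).

```bash
python3 -m crank '[[[-0.134,-0.065,0],[0,0,0],0.4],[[-0.134,-0.065,0],[0,0,0],0.4],[[-0.134,-0.065,0],[0,0,0],0.4],[[-0.134,-0.065,0],[0,0,0],0.4],[[-0.134,-0.065,0.03],[0,0,0],0.4]]'
python3 - <<'E'
from h import *
delta([.621,-.073,.106],-.135)
w=snap('wrist','w5'); s=snap('scene','c5')
cv2.imwrite('pics/w5.png',np.hstack([w['image'][200:480,170:490],cv2.resize(s['image'][160:300,200:340],None,fx=2,fy=2)])[:,:,::-1])
E
```

```text
t: 9.95
tcp_pos: [0.6222, -0.0744, 0.1698]
eef_rot: [0.067, 0.998, -0.001, 0.004]
contact_force: [0.8, 0.1, -0.3]
gripper_width: 0.593
gripper_force: 0.0
t 9.95 tcp [ 0.6222 -0.0744  0.1698] shift [0.0019 0.0014 0.0638] turn [-0.0012  0.0083  0.    ] q [-0.3   0.23  1.66  0.    1.24 -1.74]
```

View pics/w5.png

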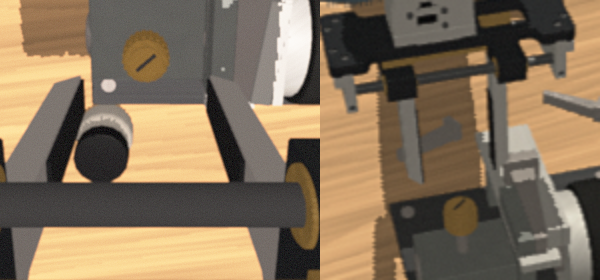

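Wrist view: the screw slot is at (147,58), centred between the fingertips at (80,80) and (210,80). The jar at (105,140) stands lower, well below the gripper.

```bash
python3 - <<'E'
from h import *
w=load('w5'); print(onz(w,317,258,.118), onz(w,316,255,.118))
E
```

```text
[ 0.61895637 -0.07356938  0.118     ] [ 0.61713941 -0.07388622  0.118     ]
```

```bash
python3 -m crank '[[[0.003,0.001,0.015],[0,0,0],0.4],[[0.003,0.001,0.035],[0,0,0],0.4],[[0.003,0.001,0.055],[0,0,0],0.4],[[0.003,0.001,0.064],[0,0,0],0.4],[[0.003,0.001,0.064],[0,0,0],0.4]]'
python3 -m crank '[[[0,0,0],[0,0,0],0.75],[[0,0,0],[0,0,0],0.8],[[0,0,0],[0,0,0],0.9],[[0,0,0],[0,0,0],1],[[0,0,0],[0,0,0],1]]'
```

```text
t: 10.55
tcp_pos: [0.6149, -0.071, 0.1027]
eef_rot: [0.067, 0.998, 0.0, -0.001]
contact_force: [-0.5, 0.0, -0.7]
gripper_width: 0.595
gripper_force: 0.0
t: 11.05
tcp_pos: [0.6157, -0.0733, 0.104]
eef_rot: [0.067, 0.998, -0.002, 0.0]
contact_force: [-1.5, -6.0, 0.8]
gripper_width: 0.267
gripper_force: 30.0
```

```bash
python3 -m crank '[[[0,0,0],[0,0,0],0.65],[[-0.003,-0.001,0],[0,0,0],0.65],[[-0.004,-0.002,0],[0,0,0],0.75],[[-0.004,-0.002,0],[0,0,0],1],[[-0.004,-0.002,0],[0,0,0],1]]'
python3 -m crank '[[[0,0,0],[0,0,0.05],1],[[0,0,0],[0,0,0.15],1],[[0,0,0],[0,0,0.25],1],[[0,0,0],[0,0,0.35],1],[[0,0,0],[0,0,0.45],1]]'
python3 -c "from h import *;o=env.get_obs();print(o['wrist_torque'],o['contact_force'],o['joint_pos'])"
```

```text
t: 11.55
tcp_pos: [0.6196, -0.074, 0.1033]
eef_rot: [0.067, 0.998, -0.0, 0.0]
contact_force: [0.4, 0.1, -0.7]
gripper_width: 0.275
gripper_force: 30.0
t: 12.05
tcp_pos: [0.6198, -0.0735, 0.1033]
eef_rot: [0.29, 0.957, 0.0, 0.001]
contact_force: [2.4, 0.7, -1.9]
gripper_width: 0.272
gripper_force: 30.0
[ 0.14405522 -0.34791269  0.05745951] [ 2.35258233  0.69961027 -1.87815761] [-2.99871877e-01  3.02378882e-01  1.70165856e+00  8.82972944e-04
  1.13627802e+00 -1.28332476e+00]
```

Turning well (torque ≈ friction, 0.06). On, more slowly towards the stop.

```bash
python3 -m crank '[[[0,0,0],[0,0,0.04],1],[[0,0,0],[0,0,0.08],1],[[0,0,0],[0,0,0.12],1],[[0,0,0],[0,0,0.16],1],[[0,0,0],[0,0,0.2],1]]'
python3 -c "from h import *;o=env.get_obs();print(o['wrist_torque'],o['contact_force'],o['joint_pos'][5])"
```

```text
t: 12.55
tcp_pos: [0.6199, -0.0734, 0.1033]
eef_rot: [0.383, 0.924, 0.001, 0.001]
contact_force: [2.3, 0.9, -0.7]
gripper_width: 0.267
gripper_force: 30.0
[ 0.20361456 -0.48473753  0.06203101] [ 2.26703788  0.89683547 -0.70877092] -1.0857745111373627
```

```bash
python3 -m crank '[[[0,0,0],[0,0,0.04],1],[[0,0,0],[0,0,0.08],1],[[0,0,0],[0,0,0.12],1],[[0,0,0],[0,0,0.16],1],[[0,0,0],[0,0,0.2],1]]'
python3 -c "from h import *;o=env.get_obs();print(o['wrist_torque'],o['contact_force'],o['joint_pos'][5])"
```

```text
t: 13.05
tcp_pos: [0.62, -0.0733, 0.1033]
eef_rot: [0.473, 0.881, 0.001, 0.001]
contact_force: [4.3, 2.7, -1.5]
gripper_width: 0.269
gripper_force: 30.0
[ 0.24574838 -0.59343831  0.09603115] [ 4.3194818   2.65459064 -1.46316878] -0.8857816907619844
```

```bash
python3 -m crank '[[[0,0,0],[0,0,0.04],1],[[0,0,0],[0,0,0.08],1],[[0,0,0],[0,0,0.12],1],[[0,0,0],[0,0,0.16],1],[[0,0,0],[0,0,0.2],1]]'
python3 -c "from h import *;o=env.get_obs();print(o['wrist_torque'],o['contact_force'],o['joint_pos'][5])"
```

```text
t: 13.55
tcp_pos: [0.6202, -0.0732, 0.1033]
eef_rot: [0.559, 0.829, 0.001, 0.001]
contact_force: [3.9, 1.9, -2.3]
gripper_width: 0.271
gripper_force: 30.0
[ 0.26396456 -0.69222436  0.08360461] [ 3.85764989  1.85983925 -2.28869896] -0.6858220287391588
```

```bash
python3 -m crank '[[[0,0,0],[0,0,0.03],1],[[0,0,0],[0,0,0.06],1],[[0,0,0],[0,0,0.09],1],[[0,0,0],[0,0,0.12],1],[[0,0,0],[0,0,0.15],1]]'
python3 -c "from h import *;o=env.get_obs();print(o['wrist_torque'],o['contact_force'],o['joint_pos'][5])"
```

```text
t: 14.05
tcp_pos: [0.6203, -0.073, 0.1034]
eef_rot: [0.619, 0.786, 0.001, 0.001]
contact_force: [4.3, 5.5, -2.0]
gripper_width: 0.272
gripper_force: 30.0
[ 1.01011024 -0.76240891  0.45707828] [ 4.29632501  5.52824743 -1.99296348] -0.5372218509000414
```

Torque jumped to 0.46 N m after 1.2 rad. A small further turn will confirm it has seated.

```bash
python3 -m crank '[[[0,0,0],[0,0,0.03],1],[[0,0,0],[0,0,0.06],1],[[0,0,0],[0,0,0.08],1],[[0,0,0],[0,0,0.08],1],[[0,0,0],[0,0,0.08],1]]'
python3 -c "from h import *;o=env.get_obs();print(o['wrist_torque'],o['contact_force'],o['joint_pos'][5])"
```

```text
t: 14.55
tcp_pos: [0.6202, -0.072, 0.1034]
eef_rot: [0.649, 0.761, 0.002, 0.0]
contact_force: [5.6, 6.2, -2.2]
gripper_width: 0.27
gripper_force: 30.0
[ 1.00270595 -0.85661639  0.34621332] [ 5.59898619  6.23730338 -2.22718802] -0.45806006103058866
```

```bash
python3 -m crank '[[[0,0,0],[0,0,0],0.5],[[0,0,0],[0,0,0],0.5],[[0,0,0],[0,0,0],0.5],[[0,0,0],[0,0,0],0.5],[[0,0,-0.02],[0,0,0],0.5]]'
python3 -m crank '[[[0,0,-0.04],[0,0,0],0.5],[[0,0,-0.08],[0,0,0],0.5],[[0,0,-0.1],[0,0,0],0.5],[[0,0,-0.1],[0,0,0],0.5],[[0,0,-0.1],[0,0,0],0.5]]'
python3 - <<'E'
from h import *
s=snap('scene','c6')
cv2.imwrite('pics/c6.png',cv2.resize(s['image'][180:390,150:450],None,fx=2.5,fy=2.5,interpolation=cv2.INTER_CUBIC)[:,:,::-1])
E
```

```text
t: 15.05
tcp_pos: [0.6169, -0.0735, 0.1203]
eef_rot: [0.65, 0.76, -0.001, -0.003]
contact_force: [-0.3, 0.3, 0.1]
gripper_width: 0.496
gripper_force: 0.0
t: 15.55
tcp_pos: [0.6188, -0.0739, 0.2225]
eef_rot: [0.65, 0.76, -0.0, -0.0]
contact_force: [-0.8, -0.1, -1.6]
gripper_width: 0.5
gripper_force: 0.0
```

View pics/c6.png

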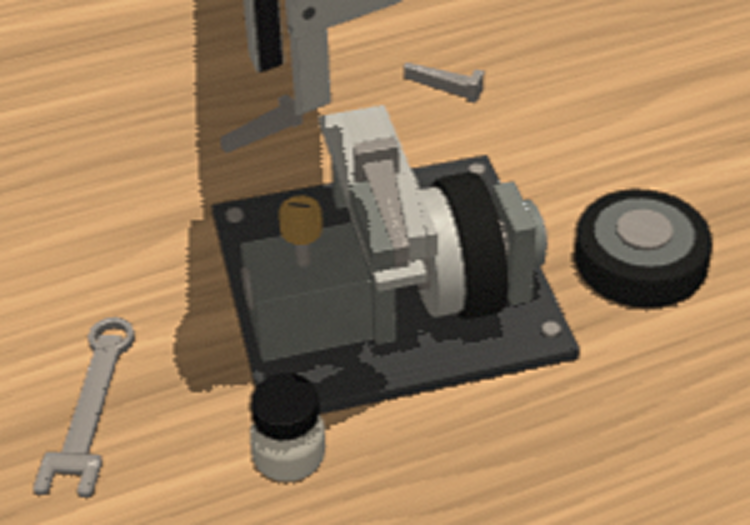

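The key sits in the gap at (385,190) with the hub against the tyre at (450,240). The screw slot at (300,205) has turned, the gripper is clear, and the bystanders have not moved.

```bash
python3 -c "from workcell import env;print(env.close_job())"
```

```text
the job is handed in; nothing more can be done
None
```

I drove the key tight with about 28 N along the bed, leaving the hub pressed against the wheel. I then turned the thumbscrew about 1.2 rad clockwise to its stop and released it. The wheel, jar and spanner were left untouched, and I handed the job in at about 15.6 s; no verdict came back.

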